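# Press a film holder home under the lip of a register jig

## Task

In the print studio, swing the clamp lever of the plywood register jig fully open, clear of the mouth, then take the film holder by its wooden rib and push the end with the dark negative in under the jig's metal lip until the sprung stop bar behind the lip is pushed fully back. Keep it pressed home so that I can fix it: the program finishes while still holding the holder there, flat on the bed, not letting go. Leave the glass bowl and the ink bottle where they are.

Things in the scene. Friction and masses are not known exactly. Their poses are not given: they have to be found in the camera images.
- jig: Fixed plywood register jig. Origin on the table below the middle of the lip's front edge; x is the push-in direction, y left, z up. Bed: 12 mm thick, x -140 to +85, y -75 to +120 mm. Lip: aluminium strip across the bed, x 0 to 22, y -69 to +69 mm, underside 10 mm and top 18 mm above the bed. Rear block 24 mm above the bed at x 66 to 82 mm.
- lip_mouth (a point): Centre of the mouth under the lip's front edge, at the height of the bed's top (12 mm above the jig's origin); axes as the jig's. Side cheeks 10 mm high under the lip leave a channel 106 mm wide, centred on jig y = 0, x 0 to 60 mm; it flares a little in front, to x -16 mm.
- lever_hinge (a point): Vertical hinge axis of the clamp lever, fixed on the jig 30 mm in front of the lip's front edge and 85 mm to the left (jig x -30, y +85 mm), at the height of the bed's top.
- lever (a joint): Clamp lever angle in rad. 0 = shut: it points from its hinge to the jig's -y, across the mouth, blocking it. It opens clockwise seen from above, by the jig's -x (1.57) and on to the left; 2.0 = fully open, at its stop. It stays where left (friction 0.06 N m). Flat steel arm 16 mm wide, reaching 102 mm from the hinge, 2 to 12 mm above the bed.
- lever_knob (a point): Top centre of the lever's upright round black knob: 16 mm across, standing 90 mm from the hinge, from the arm's top (12 mm above the bed) up to this point (54 mm above the bed). It turns with the lever.
- stop_face (a point): Centre of the front face of the sprung steel stop bar behind the lip, 8 mm above the bed. At rest 30 mm behind the lip's front edge (jig x +30 mm), 40 mm when fully back. The bar is 98 mm wide and 12 mm thick.
- stop_bar (a joint): Travel of the stop bar in m, 0 at rest, 0.010 fully back against its end stop. Spring: about 3.6 N to start it, about 9.6 N fully back; it pushes the holder out again when released.
- holder: Loose film holder, about 220 g (varies): flat aluminium frame 120 mm (x) by 100 mm (y), 6 mm thick, a dark negative on its front part, a wooden rib across it. Origin: centre of its underside; z up; x points to the end with the negative, which goes under the lip. Fully home: origin at jig x -20, y 0, z +12 mm, its x along the jig's x.
- grip (a point): Top centre of the holder's wooden rib: 12 mm thick (along the holder's x), 64 mm long (along its y), 15 mm behind the holder's origin, from 6 mm to 36 mm above its underside.
- bowl: Bystander: glass bowl, 110 mm across, 50 mm high; origin at the centre of its underside.
- ink: Bystander: amber ink bottle, 44 mm across, 85 mm high; origin at the centre of its underside.
Things that resemble listed ones, but are neither listed nor needed, are in the scene too. What is shaped like the holder but pink is not meant.

How it is judged:
By the outcome, as a careful person would: the job done as asked, in the order asked, and still so for the second after the job is handed in, while the arm keeps its last pose, push and grip.
It also fails if it takes over 58 s, if anything falls off the work surface, if the arm or the gripper's body presses on something with over 40 N, if the wrist force passes 120 N, or if a joint passes its speed limit or range.

## Robot

A 6-joint arm with a two-finger parallel gripper is mounted at the origin on the work surface. World frame = base frame: x ahead of the robot, y to its left, z up, the work surface at z = 0. Lengths are in m, angles in degrees, forces in N, time in s.
With the tool pointing down it reaches from about 0.3 to 0.75 m from the base axis. Payload 8.5 kg.
Tool frame: the origin (TCP) lies on the centre line of the jaws, within the pads' length; the fingertips stand env.tcp_to_tips ahead of it and the grasp point (between the pads) lies 8 mm behind it (env.tcp_to_tips is the distance from the TCP to the fingertips, in m); z points along the fingers, y is the direction in which the jaws open and shut (so a half turn about z gives the same grasp; the last joint's range is limited). The gripper opens to 85 mm and grips with 20 to 120 N. Pads are 22 mm wide; open, the fingers measure 114 mm over their backs; the gripper's body (76 mm by 85 mm) begins 54 mm behind the grasp point. The pads swing forward as they close: fully open they stand 13 mm farther back than shut.
Start: joints at [-80.002, 21.807, 74.336, -0, 83.858, -12.336], TCP at [0.209, -0.509, 0.242] pointing down, gripper open.
Joint ranges: [-178.18, 178.18], [-50.72, 133.34], [12.68, 142.11], [-81.47, 261.47], [9.98, 163.14], [-165.26, 165.26]. Speed limits (degrees/s): [136.94, 136.94, 180, 180, 180, 180].

## Interface

Orientations are given as a 3x3 rotation matrix whose columns are the frame's x, y, z axes.
In Python, from rig import env gives the robot as it stands. The module is installed in compiled form; this text tells all that it offers.
- The arm moves only by the tool carry_out, never from a script. Its argument "rows" is a list of rows, each an object of numbers: "tx", "ty", "tz": the shift along the tool's x, y, z in cm; "yaw": the turn about the tool's z in rad. In form: [{"tx": .., "ty": .., "tz": .., "yaw": ..}, ...]. A call has 1 to 12 rows; each row shifts and turns the pose as measured when the row begins, along the tool's axes as they then stand; what a row does not reach is not made up. A row lasts 1/10 s, in which the tool goes at most 50 mm and 8.59 degrees, less where a joint would pass 70% of its speed; a pose out of reach is approached as far as the arm can. A call is refused whole if a number of a shift passes 5 or a number of a turn 0.15, either way. A call with a gripper value outside its range is refused whole. "jaw" is the closure, from -1 (fully open) to 1 (shut), set as the call begins (left out, the last holds). The fingers move at their own pace and stop on an object; "squeeze" is the grip in N (left out, the last holds). Time passes only in rows, so rows that do not move let the fingers close. It gives the time, the measured TCP pose, the force and the opening at its end, in the units of the state.
- env.observe(): the state, without advancing time (a new reading comes with each control period).
- env.get_image(name): name is "side" or "top" or "wrist"; returns the picture (480x640x3 uint8, red, green, blue); there is no depth.
- env.camera_params(name): a dict with "vertical_fov" (degrees; the focal length in pixels is half the picture's height over the tangent of half this angle, whatever the lens; pixels are square), "cx", "cy" (the principal point, pixels), "view" (4x4, takes a point from world to camera coordinates). Camera axes: x right, y up, looking along -z (the intrinsics and any distortion apply to the point x, -y, -z); pixel columns grow to the right and rows downward; lengths in m; the calibration is good to about 2 mm. A picture is of the moment at which its call begins: read the wrist's pose just before it. camera_params takes no time and is no camera call; for the wrist camera it gives the pose at the moment of the call.
- env.close_job(): hands the job in, once; it reports no verdict.
The state is a dict: "time_s": time; "q": joint angles; "qvel": joint speeds; "joint_efforts": joint torques, N m; "position": TCP position; "tool_rot": TCP orientation; "ft_force": force on the tool from outside, world axes, zero at the start; "wrist_torque": the same for the moment, N m; "grip_width": finger opening in m.
Only numpy, scipy, OpenCV 4.12 (cv2) and the standard library are available. Lean on these libraries where they do the work, as an engineer would, in place of code of your own. Each camera call takes 0.05 s, during which the arm holds its last target. There are 200 camera calls.

## Working session

There is one attempt and no reset: what is moved stays moved. The work goes in short steps, Python scripts to look and compute and a tool call to move; the robot and the scene stay as the last step left them, time stands still between calls to the robot, and variables do not carry over. Pictures are saved under pics/ and viewed, about 8 in all and at most 12, crops included, and the job is handed in when it is done.

Besides the shell and the picture viewer there is one more tool, called after ">>>" in YAML: its name, and indented under it one key for each argument. carry_out: Moves the arm, as the interface text tells. Its arguments: {"type":"object","properties":{"rows":{"type":"array","items":{"type":"object","properties":{"tx":{"type":"number"},"ty":{"type":"number"},"tz":{"type":"number"},"yaw":{"type":"number"}}}},"jaw":{"type":"number"},"squeeze":{"type":"number"}},"required":["rows"]}

```bash
mkdir -p pics; python3 - <<'E'
from rig import env
import cv2, numpy as np
for n in ("top","side"):
    im=env.get_image(n); cv2.imwrite(f"pics/{n}0.png",im[:,:,::-1])
    p=env.camera_params(n); print(n,{k:(np.round(v,4).tolist() if k=="view" else v) for k,v in p.items()})
s=env.observe();print(s["time_s"],s["position"],np.round(s["tool_rot"],3).tolist(),s["grip_width"],env.tcp_to_tips,s["ft_force"])
E
```

```text
top {'vertical_fov': 45.16963282909721, 'cx': 327.9012341896699, 'cy': 240.58203462610012, 'view': [[-0.0274, -0.9995, -0.0139, 0.0363], [0.9934, -0.0287, 0.1108, -0.5756], [-0.1112, -0.0108, 0.9937, -0.9893], [0.0, 0.0, 0.0, 1.0]]}
side {'vertical_fov': 47.378793703917815, 'cx': 327.02889283243337, 'cy': 244.23203457213467, 'view': [[-0.7899, -0.6132, -0.007, 0.4838], [0.3657, -0.4802, 0.7973, -0.2617], [-0.4922, 0.6272, 0.6036, -0.6903], [0.0, 0.0, 0.0, 1.0]]}
0.1 [ 0.20895689 -0.50849336  0.24176905] [[0.925, 0.38, -0.0], [0.38, -0.925, 0.001], [0.0, -0.001, -1.0]] 0.08576169907743149 0.011 [-0.04619067 -0.66949417  0.40327519]
```

View pics/top0.png

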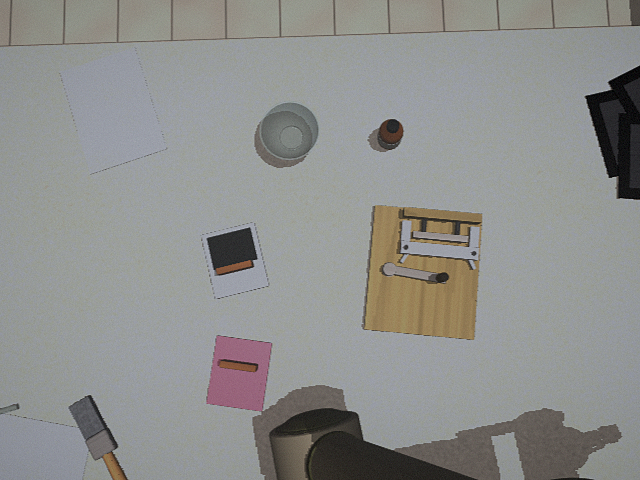

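View pics/side0.png

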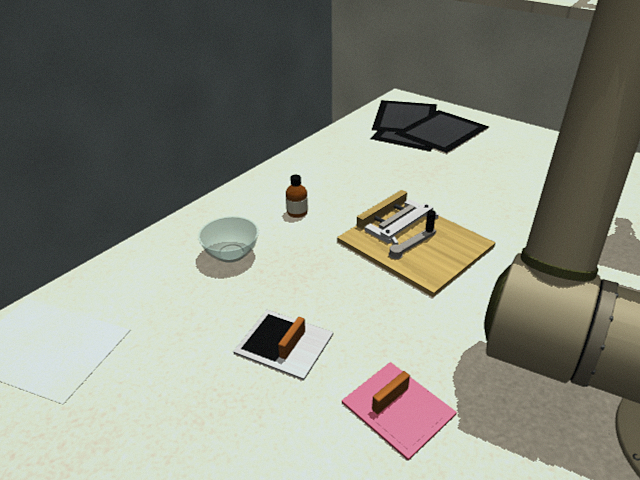

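Top view: jig bed corners at about (374,206), (482,213), (474,339), (364,329), with the lever shut and its knob at (442,277). The real holder (dark negative, rib at about (234,268)) has corners (202,234), (254,222), (269,287), (215,298). The pink decoy is at (239,372), the bowl at (289,132) and the ink at (390,133). The side view agrees with this.

```bash
cat > h.py <<'E'
from rig import env
import numpy as np, cv2
from scipy.optimize import least_squares
def cam(n):
    p=env.camera_params(n); return p, 240/np.tan(np.radians(p["vertical_fov"]/2)), np.array(p["view"])
def w(n,uv,z,c=None):
    p,f,V=c or cam(n); R,t=V[:3,:3],V[:3,3]; o=-R.T@t
    d=R.T@np.array([(uv[0]-p["cx"])/f,-(uv[1]-p["cy"])/f,-1]); return o+d*(z-o[2])/d[2]
def px(n,P,c=None):
    p,f,V=c or cam(n); q=np.atleast_2d(P)@V[:3,:3].T+V[:3,3]
    return np.c_[p["cx"]-f*q[:,0]/q[:,2], p["cy"]+f*q[:,1]/q[:,2]]
def fit(n,loc,uv,x0,c=None):
    """planar pose (x,y,yaw) of a body on the table from local points and pixels"""
    c=c or cam(n); loc=np.array(loc)/1000.
    r=least_squares(lambda v:(px(n,tw(v,loc),c)-uv).ravel(),x0,x_scale=[.01,.01,.1],loss="soft_l1")
    return r.x, np.abs(r.fun).max(), np.round((px(n,tw(r.x,loc),c)-uv),1).tolist()
def tw(v,loc):
    loc=np.atleast_2d(loc);c,s=np.cos(v[2]),np.sin(v[2]); return loc@np.array([[c,-s,0],[s,c,0],[0,0,1]]).T+[v[0],v[1],0]
def state():
    s=env.observe();T=s["tool_rot"]; print("t",round(s["time_s"],2),"pos",np.round(s["position"],4),"xaxis deg",round(np.degrees(np.arctan2(T[1][0],T[0][0])),2),"F",np.round(s["ft_force"],1),"w",round(s["grip_width"],4),"q",np.round(s["q"],0)); return s
E
python3 - <<'E'
from h import *
J=fit("top",[[85,120,12],[85,-75,12],[-140,-75,12],[-140,120,12]],np.array([[374,206],[482,213],[474,338],[365,329]]),[.55,-.1,0])
H=fit("top",[[60,50,6],[60,-50,6],[-60,-50,6],[-60,50,6],[-15,0,36]],np.array([[202,234],[254,222],[269,287],[215,298],[235,267]]),[.5,.15,0])
for n,r in(("jig",J),("holder",H)): print(n,np.round(r[0],4),np.degrees(r[0][2]),r[1:])
j,h=J[0],H[0]
print("knob img",w("top",[443,277],.066),"knob shut model",tw(j,[-.030,-.005,.066]))
print("hinge",tw(j,[-.03,.085,.024]), "grip",tw(h,[-.015,0,.036]))
print("bowl",w("top",[289,132],.03),"ink",w("top",[391,133],.05))
for v,l in((j,[[85,120,12],[85,-75,12],[-140,-75,12],[-140,120,12],[-30,-5,66]]),(h,[[60,50,6],[60,-50,6],[-60,-50,6],[-60,50,6],[-15,0,36]])): print(px("side",tw(v,np.array(l)/1000)).round(0).tolist())
E
```

```text
jig [ 0.5445 -0.1752 -0.1097] -6.284288032382862 (np.float64(1.4840736196326816), [[-0.0, -1.5], [-0.4, 0.0], [0.9, 0.5], [-0.3, 0.3]])
holder [0.5487 0.1892 0.1948] 11.15882791694007 (np.float64(1.3977542443461175), [[-0.1, 0.1], [1.4, 0.0], [0.1, -0.7], [-0.1, 0.6], [-0.9, 0.0]])
knob img [ 0.50485033 -0.17358737  0.066     ] knob shut model [[ 0.51409556 -0.17683725  0.066     ]]
hinge [[ 0.52394711 -0.08737806  0.024     ]] grip [[0.53396681 0.18633565 0.036     ]]
bowl [0.77677435 0.08524711 0.03      ] ink [ 0.76305111 -0.09722775  0.05      ]
[[336.0, 237.0], [399.0, 197.0], [494.0, 241.0], [434.0, 292.0], [427.0, 210.0]]
[[233.0, 349.0], [268.0, 308.0], [334.0, 332.0], [303.0, 377.0], [292.0, 330.0]]
```

The jig is at (0.5445, -0.175) with yaw -6.3°, and the holder is at (0.549, 0.189) with yaw 11.2°. The lever is about 0.1 rad open. I'll move above the knob.

>>> carry_out:
  rows:
    - {"tx":3.6,"ty":-1.8,"tz":0.5}
    - {"tx":3.6,"ty":-1.8,"tz":0.5}
    - {"tx":3.6,"ty":-1.8,"tz":0.5}
    - {"tx":3.6,"ty":-1.8,"tz":0.5}
    - {"tx":3.6,"ty":-1.8,"tz":0.5}
    - {"tx":3.6,"ty":-1.8,"tz":0.5}
    - {"tx":3.6,"ty":-1.8,"tz":0.5}
    - {"tx":3.6,"ty":-1.8,"tz":0.5}
    - {"tx":3.6,"ty":-1.8,"tz":0.5}
    - {"tx":3.6,"ty":-1.8,"tz":0.5}
    - {}
    - {}
  jaw: 0.2
  squeeze: 25

```text
validation failed for argument at $.ro...
```

>>> carry_out:
  rows:
    - {"yaw":-0.14}
    - {"yaw":-0.14}
    - {"yaw":-0.14}
    - {"yaw":-0.14}
    - {"yaw":-0.14}
    - {"yaw":-0.14}
    - {"yaw":-0.14}
    - {}

```text
validation failed for argument at $.ro...
```

```bash
python3 - <<'E'
from h import *
s=state(); cv2.imwrite("pics/w1.png",env.get_image("wrist")[:,:,::-1])
p,f,V=cam("wrist"); print(p["vertical_fov"],p["cx"],p["cy"],-V[:3,:3].T@V[:3,3])
j=[.5445,-.1752,-.1097]
L=np.array([[0,69,30],[0,-69,30],[22,69,30],[22,-69,30],[-140,-75,12],[-140,120,12],[-30,85,24]])/1000
print(px("wrist",tw(j,L)).round(0).tolist())
E
```

```text
t 0.1 pos [ 0.209  -0.5085  0.2418] xaxis deg 22.33 F [-0.  -0.7  0.4] w 0.0858 q [-80.  22.  74.   0.  84. -12.]
60.839548788943716 315.96891496364293 248.60891274506795 [ 0.27311736 -0.48172568  0.37347778]
[[-130.0, -641.0], [111.0, -465.0], [-121.0, -698.0], [125.0, -514.0], [61.0, -174.0], [-227.0, -353.0], [-159.0, -570.0]]
```

View pics/w1.png

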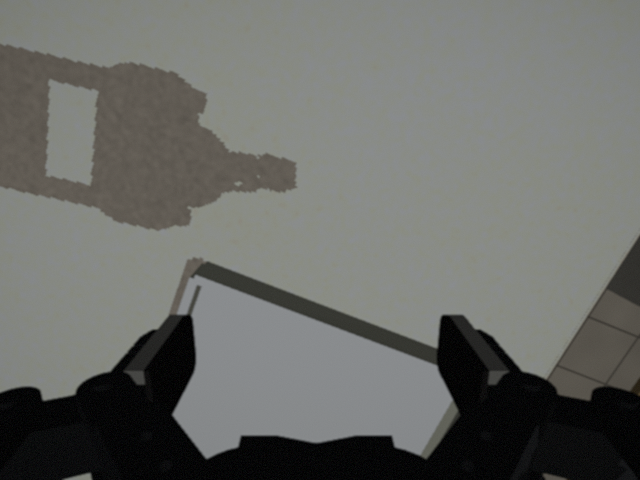

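The move calls were refused, probably because every row needs all four keys. The picture shows only the start area. I'll send them again with all the keys.

>>> carry_out:
  rows:
    - {"tx":3.6,"ty":-1.8,"tz":0.5,"yaw":0}
    - {"tx":3.6,"ty":-1.8,"tz":0.5,"yaw":0}
    - {"tx":3.6,"ty":-1.8,"tz":0.5,"yaw":0}
    - {"tx":3.6,"ty":-1.8,"tz":0.5,"yaw":0}
    - {"tx":3.6,"ty":-1.8,"tz":0.5,"yaw":0}
    - {"tx":3.6,"ty":-1.8,"tz":0.5,"yaw":0}
    - {"tx":3.6,"ty":-1.8,"tz":0.5,"yaw":0}
    - {"tx":3.6,"ty":-1.8,"tz":0.5,"yaw":0}
    - {"tx":3.6,"ty":-1.8,"tz":0.5,"yaw":0}
    - {"tx":3.6,"ty":-1.8,"tz":0.5,"yaw":0}
  jaw: 0.2
  squeeze: 25

```text
time_s: 1.15
position: [0.4803, -0.1973, 0.1883]
tool_rot: [[0.928, 0.372, -0.002], [0.372, -0.928, 0.002], [-0.001, -0.003, -1.0]]
ft_force: [1.2, -0.2, -0.3]
grip_width: 0.0341
```

>>> carry_out:
  rows:
    - {"tx":1.0,"ty":0,"tz":0,"yaw":-0.14}
    - {"tx":1.0,"ty":0,"tz":0,"yaw":-0.14}
    - {"tx":0,"ty":0,"tz":0,"yaw":-0.14}
    - {"tx":0,"ty":0,"tz":0,"yaw":-0.14}
    - {"tx":0,"ty":0,"tz":0,"yaw":-0.14}
    - {"tx":0,"ty":0,"tz":0,"yaw":-0.14}
    - {"tx":0,"ty":0,"tz":0,"yaw":-0.14}
    - {"tx":0,"ty":0,"tz":0,"yaw":0}

```text
time_s: 1.95
position: [0.5011, -0.182, 0.1853]
tool_rot: [[0.163, 0.987, -0.007], [0.987, -0.163, 0.007], [0.005, -0.008, -1.0]]
ft_force: [0.9, -0.3, 0.3]
grip_width: 0.034
```

```bash
python3 - <<'E'
from h import *
s=state(); cv2.imwrite("pics/w2.png",env.get_image("wrist")[:,:,::-1])
p,f,V=cam("wrist"); print(-V[:3,:3].T@V[:3,3])
np.save("w2.npy",V)
j=[.5445,-.1752,-.1097]
L=np.array([[0,69,30],[0,-69,30],[22,69,30],[22,-69,30],[-140,-75,12],[-140,120,12],[-30,85,24],[-30,-5,66]])/1000
print(px("wrist",tw(j,L)).round(0).tolist())
E
```

```text
t 1.95 pos [ 0.5011 -0.182   0.1853] xaxis deg 80.63 F [ 0.9 -0.3  0.3] w 0.034 q [-33.  23.  82.   0.  75. -23.]
[ 0.51322292 -0.11362579  0.3172281 ]
[[376.0, 113.0], [379.0, 305.0], [409.0, 111.0], [408.0, 303.0], [203.0, 311.0], [166.0, 49.0], [329.0, 92.0], [338.0, 236.0]]
```

View pics/w2.png

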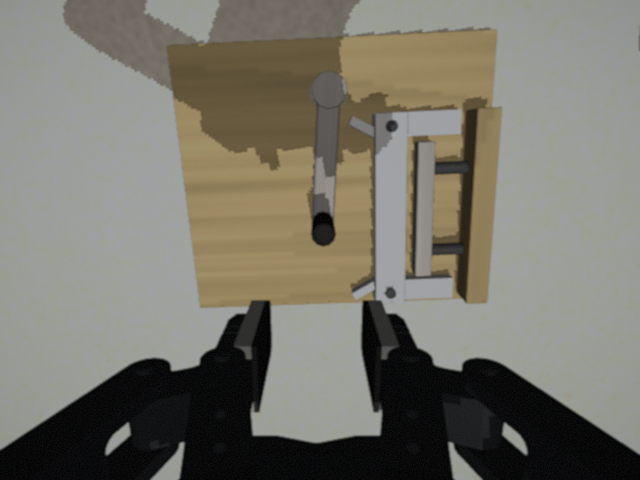

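The wrist view shows the knob top at (323,231), the hinge at (329,90), the lip front edge from (374,114) to (377,301), and bed corners at (168,45), (201,307) and (496,30).

```bash
python3 - <<'E'
from h import *
p,f,_=cam("wrist"); c=(p,f,np.load("w2.npy"))
r=fit("wrist",[[0,69,30],[0,-69,30],[-140,120,12],[-140,-75,12],[85,120,12],[-30,85,24]],np.array([[374,114],[377,301],[168,45],[201,307],[496,30],[329,90]]),[.5445,-.1752,-.11],c)
print(r,np.degrees(r[0][2])); k=w("wrist",[323,231],.066,c); print("knob",k)
j=r[0]; hg=tw(j,[-.03,.085,0])[0]; d=k-hg; print("hinge",hg,"r",np.hypot(*d[:2]),"dir",np.degrees(np.arctan2(d[1],d[0])),"open rad",np.radians(-90+np.degrees(j[2])-np.degrees(np.arctan2(d[1],d[0]))))
s=state();print("tool-frame to knob cm",100*np.array(s["tool_rot"]).T@(k-s["position"]))
E
```

```text
(array([ 0.54333594, -0.17468793, -0.12505327]), np.float64(3.443369157806842), [[1.3, -1.1], [-0.9, 3.4], [-1.9, 0.1], [-0.8, 1.7], [2.3, -1.4], [0.3, 0.4]]) -7.1650244641925385
knob [ 0.5054954  -0.17184072  0.066     ]
hinge [ 0.52417205 -0.08660987  0.        ] r 0.08725317331201302 dir -102.35987267390279 open rad 0.09066720540077662
t 2.0 pos [ 0.501  -0.1819  0.1853] xaxis deg 80.4 F [-0.5  0.7  0.5] w 0.0342 q [-33.  23.  82.   0.  75. -23.]
tool-frame to knob cm [ 1.00723342  0.36504768 11.92814627]
```

>>> carry_out:
  rows:
    - {"tx":0.95,"ty":0.35,"tz":1.5,"yaw":0}
    - {"tx":0,"ty":0,"tz":2.5,"yaw":0}
    - {"tx":0,"ty":0,"tz":2.5,"yaw":0}
    - {"tx":0,"ty":0,"tz":2.5,"yaw":0}
    - {"tx":0,"ty":0,"tz":2.5,"yaw":0}
    - {"tx":0,"ty":0,"tz":1.5,"yaw":0}
    - {"tx":0,"ty":0,"tz":0,"yaw":0}

```text
time_s: 2.7
position: [0.506, -0.1725, 0.0513]
tool_rot: [[0.196, 0.981, -0.005], [0.981, -0.196, 0.005], [0.004, -0.005, -1.0]]
ft_force: [0.8, 0.1, -0.4]
grip_width: 0.034
```

>>> carry_out:
  rows:
    - {"tx":0,"ty":0,"tz":0,"yaw":0}
    - {"tx":0,"ty":0,"tz":0,"yaw":0}
    - {"tx":0,"ty":0,"tz":0,"yaw":0}
  jaw: 0.45

```text
time_s: 3.0
position: [0.5069, -0.1729, 0.0531]
tool_rot: [[0.2, 0.98, -0.002], [0.98, -0.2, 0.004], [0.003, -0.003, -1.0]]
ft_force: [0.4, 0.1, 0.5]
grip_width: 0.0233
```

```bash
python3 - <<'E'
from h import *
s=state(); cv2.imwrite("pics/s3.png",env.get_image("side")[100:400,240:640,::-1].repeat(2,0).repeat(2,1))
# arc rows (world pose sequence -> tool axes)
hg=np.array([.5242,-.0870]);P=np.array(s["position"])[:2];a=np.arctan2(*(P-hg)[::-1]);print("lever dir",np.degrees(a),"r",np.hypot(*(P-hg)))
E
```

```text
t 3.0 pos [ 0.5069 -0.1729  0.0531] xaxis deg 78.44 F [0.4 0.1 0.5] w 0.0233 q [-32.  33.  91.   0.  56. -20.]
lever dir -101.40081678588209 r 0.08767759745621301
```

View pics/s3.png

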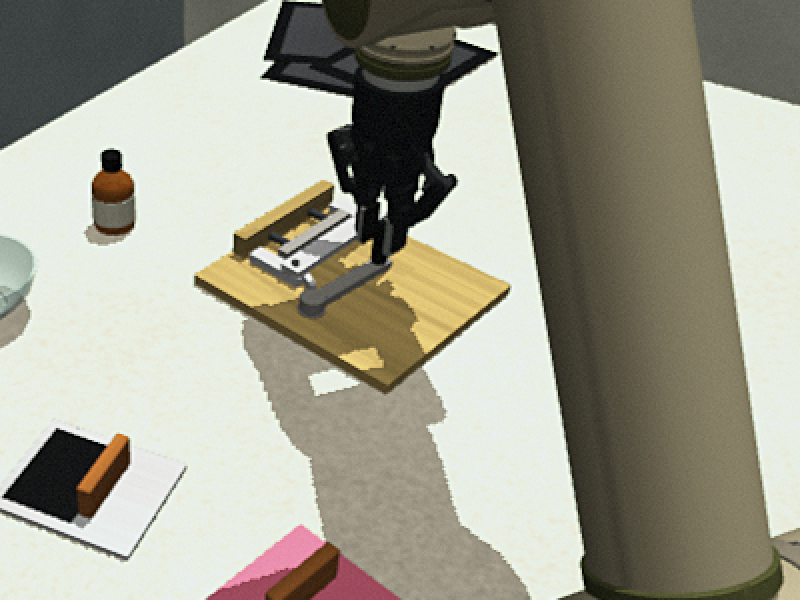

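The fingers stand around the knob, clear of the lip. I'll swing the lever along its arc.

>>> carry_out:
  rows:
    - {"tx":0.06,"ty":-1.05,"tz":0,"yaw":0.12}
    - {"tx":0.06,"ty":-1.05,"tz":0,"yaw":0.12}
    - {"tx":0.06,"ty":-1.05,"tz":0,"yaw":0.12}
    - {"tx":0.06,"ty":-1.05,"tz":0,"yaw":0.12}
    - {"tx":0.06,"ty":-1.05,"tz":0,"yaw":0.12}
    - {"tx":0.06,"ty":-1.05,"tz":0,"yaw":0.12}
    - {"tx":0.06,"ty":-1.05,"tz":0,"yaw":0.12}
    - {"tx":0.06,"ty":-1.05,"tz":0,"yaw":0.12}

```text
time_s: 3.85
position: [0.4465, -0.123, 0.058]
tool_rot: [[0.933, 0.359, 0.011], [0.359, -0.933, -0.005], [0.008, 0.009, -1.0]]
ft_force: [0.4, -0.8, -0.3]
grip_width: 0.0235
```

```bash
cat >> h.py <<'E'
def lev():
    s=state();hg=np.array([.5242,-.0870]);d=np.array(s["position"])[:2]-hg;a=np.degrees(np.arctan2(d[1],d[0]))
    print("tool lever angle",np.radians((-90-6.6-a)%360),"r",np.hypot(*d)); T=np.array(s["tool_rot"]); print("to hinge in tool",T.T[:2,:2]@(-d)*100)
E
python3 -c "from h import *;lev()"
```

```text
t 3.85 pos [ 0.4465 -0.123   0.058 ] xaxis deg 21.06 F [ 0.4 -0.8 -0.3] w 0.0235 q [-30.  27. 103.   0.  49.  39.]
tool lever angle 1.0217001907784344 r 0.08568757404037604
to hinge in tool [ 8.54965649 -0.56796611]
```

>>> carry_out:
  rows:
    - {"tx":0,"ty":-1.05,"tz":0.15,"yaw":0.1}
    - {"tx":0,"ty":-1.05,"tz":0.15,"yaw":0.1}
    - {"tx":0.03,"ty":-1.05,"tz":0.1,"yaw":0.1}
    - {"tx":0.03,"ty":-1.05,"tz":0.1,"yaw":0.12}
    - {"tx":0.06,"ty":-1.05,"tz":0.1,"yaw":0.12}
    - {"tx":0.06,"ty":-1.05,"tz":0.1,"yaw":0.12}
    - {"tx":0.06,"ty":-1.05,"tz":0,"yaw":0.12}

```text
time_s: 4.55
position: [0.4478, -0.0511, 0.055]
tool_rot: [[0.901, -0.434, 0.02], [-0.434, -0.901, -0.011], [0.023, 0.001, -1.0]]
ft_force: [-0.9, -1.3, 0.2]
grip_width: 0.0236
```

```bash
python3 -c "from h import *;lev()"
```

```text
t 4.55 pos [ 0.4478 -0.0511  0.055 ] xaxis deg -25.74 F [-0.9 -1.3  0.2] w 0.0236 q [-22.  26. 106.  -0.  47.  94.]
tool lever angle 1.8945860601524493 r 0.0843594013343513
to hinge in tool [ 8.43318849 -0.08652011]
```

>>> carry_out:
  rows:
    - {"tx":-0.2,"ty":-0.8,"tz":0,"yaw":0.08}
    - {"tx":-0.1,"ty":-0.6,"tz":0,"yaw":0.06}
    - {"tx":0,"ty":-0.4,"tz":0,"yaw":0.0}
    - {"tx":0,"ty":-0.3,"tz":0,"yaw":0.0}

```text
time_s: 4.95
position: [0.4526, -0.0371, 0.056]
tool_rot: [[0.83, -0.558, 0.012], [-0.557, -0.83, -0.027], [0.025, 0.016, -1.0]]
ft_force: [-13.6, -28.3, -4.9]
grip_width: 0.0237
```

```bash
python3 -c "from h import *;lev()"
```

```text
t 4.95 pos [ 0.4526 -0.0371  0.056 ] xaxis deg -33.87 F [-13.6 -28.3  -4.9] w 0.0237 q [-19.  26. 105.  -2.  48. 106.]
tool lever angle 2.0643864265920273 r 0.0872284050637795
to hinge in tool [8.71876747 0.14966976]
```

The lever is against its stop: the angle reads about 2.06 including slack, with 31 N of contact. I'll back off, rise, and turn towards the holder.

>>> carry_out:
  rows:
    - {"tx":0,"ty":0.35,"tz":0,"yaw":0}
    - {"tx":0,"ty":0.0,"tz":0,"yaw":0}
  jaw: 0.2

```text
time_s: 5.15
position: [0.4506, -0.0411, 0.0567]
tool_rot: [[0.829, -0.559, 0.012], [-0.558, -0.829, -0.029], [0.026, 0.017, -1.0]]
ft_force: [0.7, 0.1, -0.2]
grip_width: 0.0339
```

>>> carry_out:
  rows:
    - {"tx":0,"ty":0,"tz":-2.5,"yaw":0}
    - {"tx":0,"ty":0,"tz":-4,"yaw":0}
    - {"tx":0,"ty":0,"tz":-4,"yaw":0}
    - {"tx":0,"ty":0,"tz":-2,"yaw":-0.1}
    - {"tx":0,"ty":0,"tz":-1,"yaw":-0.14}
    - {"tx":0,"ty":0,"tz":0,"yaw":-0.14}
    - {"tx":0,"ty":0,"tz":0,"yaw":-0.14}
    - {"tx":0,"ty":0,"tz":0,"yaw":-0.14}
    - {"tx":0,"ty":0,"tz":0,"yaw":-0.14}
    - {"tx":0,"ty":0,"tz":0,"yaw":-0.14}
    - {"tx":0,"ty":0,"tz":0,"yaw":-0.14}
    - {"tx":0,"ty":0,"tz":0,"yaw":-0.14}

```text
time_s: 6.35
position: [0.451, -0.0332, 0.204]
tool_rot: [[0.781, 0.624, 0.029], [0.624, -0.781, -0.027], [0.006, 0.039, -0.999]]
ft_force: [0.8, 0.5, 0.3]
grip_width: 0.0339
```

>>> carry_out:
  rows:
    - {"tx":2.9,"ty":-1.75,"tz":0,"yaw":0}
    - {"tx":2.9,"ty":-1.75,"tz":0,"yaw":0}
    - {"tx":2.9,"ty":-1.75,"tz":0,"yaw":0}
    - {"tx":2.9,"ty":-1.75,"tz":0,"yaw":0}
    - {"tx":2.9,"ty":-1.75,"tz":0,"yaw":0}
    - {"tx":2.9,"ty":-1.75,"tz":0,"yaw":0}
    - {"tx":1.5,"ty":-1,"tz":0,"yaw":0}
    - {"tx":0,"ty":0,"tz":0,"yaw":0}

```text
time_s: 7.15
position: [0.5292, 0.1862, 0.2048]
tool_rot: [[0.778, 0.627, 0.038], [0.628, -0.778, -0.022], [0.016, 0.041, -0.999]]
ft_force: [-0.0, -0.3, 0.5]
grip_width: 0.0339
```

>>> carry_out:
  rows:
    - {"tx":0,"ty":0,"tz":0,"yaw":-0.13}
    - {"tx":0,"ty":0,"tz":0,"yaw":-0.13}
    - {"tx":0,"ty":0,"tz":0,"yaw":-0.13}
    - {"tx":0,"ty":0,"tz":0,"yaw":-0.13}
    - {"tx":0,"ty":0,"tz":0,"yaw":-0.13}
    - {"tx":0,"ty":0,"tz":0,"yaw":-0.13}
    - {"tx":0,"ty":0,"tz":0,"yaw":-0.13}
    - {"tx":0,"ty":0,"tz":0,"yaw":-0.13}
    - {"tx":0,"ty":0,"tz":0,"yaw":0}

```text
time_s: 8.05
position: [0.5268, 0.1827, 0.2078]
tool_rot: [[-0.185, 0.982, 0.041], [0.982, 0.186, -0.02], [-0.027, 0.037, -0.999]]
ft_force: [-0.3, 0.4, 0.2]
grip_width: 0.0342
```

```bash
python3 - <<'E'
from h import *
s=state(); cv2.imwrite("pics/w4.png",env.get_image("wrist")[:,:,::-1])
np.save("w4.npy",cam("wrist")[2]); print(np.round(s["tool_rot"],3).tolist())
cv2.imwrite("pics/t4.png",env.get_image("top")[:,:,::-1])
h=[.5487,.1892,.1948]; print(px("wrist",tw(h,np.array([[60,50,6],[60,-50,6],[-60,-50,6],[-60,50,6],[-15,0,36]])/1000)).round(0).tolist())
E
```

```text
t 8.05 pos [0.5268 0.1827 0.2078] xaxis deg 100.68 F [-0.3  0.4  0.2] w 0.0342 q [ 8. 23. 78. -1. 77. -3.]
[[-0.185, 0.982, 0.041], [0.982, 0.186, -0.02], [-0.027, 0.037, -0.999]]
[[410.0, 147.0], [404.0, 266.0], [265.0, 269.0], [259.0, 150.0], [318.0, 219.0]]
```

View pics/w4.png

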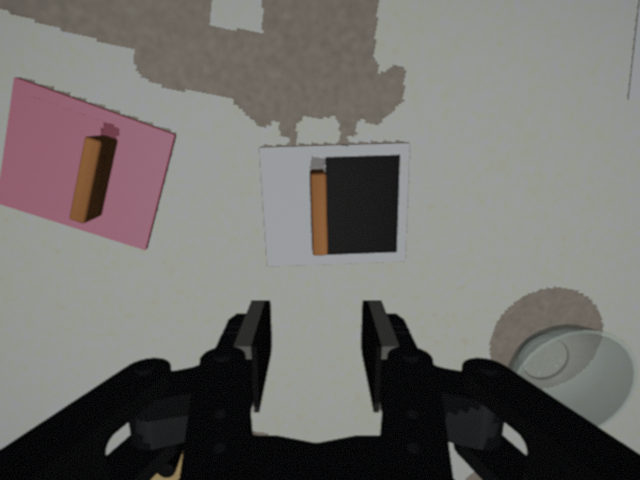

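View pics/t4.png

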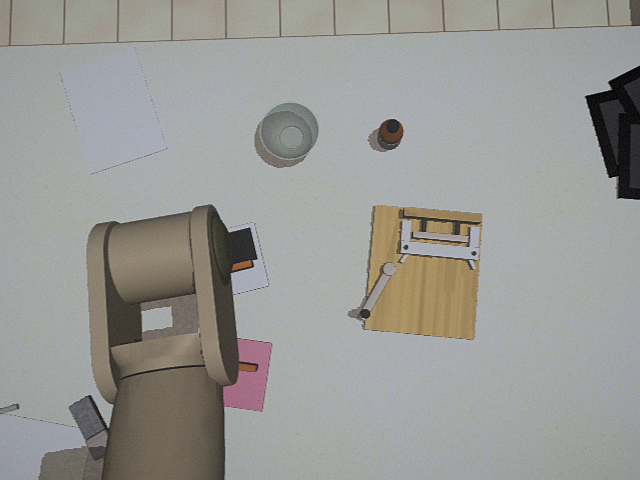

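Wrist view: the holder's corners are at (260,147), (410,142), (406,261), (266,266), and the rib's top centre is near (319,213). Top view: the lever is fully open (hinge (390,269), knob (365,313)), and the bowl and ink have not moved.

```bash
python3 - <<'E'
from h import *
p,f,_=cam("wrist"); c=(p,f,np.load("w4.npy"))
r=fit("wrist",[[60,50,6],[60,-50,6],[-60,-50,6],[-60,50,6],[-15,0,36]],np.array([[410,142],[406,261],[266,266],[260,147],[320,213]]),[.5487,.1892,.19],c)
print(r,np.degrees(r[0][2])); g=tw(r[0],[-.015,0,.036])[0]; print("grip",g, w("wrist",[320,213],.036,c))
s=state();T=np.array(s["tool_rot"]);g[2]=.023; print("tool-frame cm",100*T.T@(g-s["position"]))
d=np.array([w("top",[365,313],.066)-w("top",[390,269],.024)])[0];print("lever",np.radians((-96.6-np.degrees(np.arctan2(d[1],d[0])))%360),np.hypot(*d[:2]))
E
```

```text
(array([0.54886349, 0.19270531, 0.20807966]), np.float64(2.014199491042433), [[1.0, -0.2], [-0.2, 0.0], [0.9, -0.0], [-0.9, -0.9], [-0.5, 2.0]]) 11.922086334214717
grip [0.53418705 0.18960659 0.036     ] [0.534251   0.19119201 0.036     ]
t 8.15 pos [0.5269 0.1828 0.2078] xaxis deg 100.42 F [-0.4  0.2  0.6] w 0.0341 q [ 8. 23. 78. -1. 77. -3.]
tool-frame cm [ 1.03779934  0.14960563 18.47323066]
lever 2.031291171078957 0.09001136947961301
```

>>> carry_out:
  rows:
    - {"tx":0.95,"ty":0.15,"tz":2,"yaw":-0.02}
    - {"tx":0,"ty":0,"tz":3,"yaw":0}
    - {"tx":0,"ty":0,"tz":3,"yaw":0}
    - {"tx":0,"ty":0,"tz":3,"yaw":0}
    - {"tx":0,"ty":0,"tz":2,"yaw":0}
    - {"tx":0,"ty":0,"tz":0,"yaw":0}

```text
time_s: 8.75
position: [0.5333, 0.1893, 0.0756]
tool_rot: [[-0.18, 0.982, 0.047], [0.983, 0.181, -0.019], [-0.027, 0.043, -0.999]]
ft_force: [0.4, 0.3, 0.0]
grip_width: 0.0342
```

```bash
python3 - <<'E'
from h import *
s=state();T=np.array(s["tool_rot"]);print(T.round(3).tolist())
print("tool-frame cm",100*T.T@(np.array([.5341,.1888,.023])-s["position"]))
E
```

```text
t 8.75 pos [0.5333 0.1893 0.0756] xaxis deg 100.39 F [0.4 0.3 0. ] w 0.0342 q [ 8. 32. 87. -2. 58. -1.]
[[-0.18, 0.982, 0.047], [0.983, 0.181, -0.019], [-0.027, 0.043, -0.999]]
tool-frame cm [ 0.08131912 -0.15176122  5.25822016]
```

>>> carry_out:
  rows:
    - {"tx":0.05,"ty":-0.15,"tz":2,"yaw":-0.02}
    - {"tx":0,"ty":0,"tz":2,"yaw":0}
    - {"tx":0,"ty":0,"tz":1.1,"yaw":0}

```text
time_s: 9.05
position: [0.5364, 0.1887, 0.0274]
tool_rot: [[-0.194, 0.98, 0.054], [0.981, 0.195, -0.017], [-0.028, 0.049, -0.998]]
ft_force: [-0.3, -0.3, 0.1]
grip_width: 0.0341
```

>>> carry_out:
  rows:
    - {"tx":0,"ty":0,"tz":0,"yaw":0}
    - {"tx":0,"ty":0,"tz":0,"yaw":0}
    - {"tx":0,"ty":0,"tz":0,"yaw":0}
    - {"tx":0,"ty":0,"tz":0,"yaw":0}
  jaw: 1
  squeeze: 60

```text
time_s: 9.45
position: [0.5369, 0.1886, 0.03]
tool_rot: [[-0.192, 0.98, 0.055], [0.981, 0.193, -0.018], [-0.028, 0.051, -0.998]]
ft_force: [0.0, 0.9, -2.3]
grip_width: 0.0105
```

>>> carry_out:
  rows:
    - {"tx":0,"ty":0,"tz":-2,"yaw":0}
    - {"tx":0,"ty":0,"tz":-2,"yaw":0}
    - {"tx":0,"ty":0,"tz":-2,"yaw":0}
    - {"tx":0,"ty":0,"tz":-2,"yaw":0}
    - {"tx":0,"ty":0,"tz":-2,"yaw":0}
    - {"tx":0,"ty":0,"tz":0,"yaw":0}

```text
time_s: 10.05
position: [0.531, 0.1907, 0.1348]
tool_rot: [[-0.19, 0.98, 0.056], [0.981, 0.191, -0.017], [-0.027, 0.052, -0.998]]
ft_force: [-0.1, 0.6, -3.1]
grip_width: 0.0106
```

```bash
python3 - <<'E'
from h import *
s=state();T=np.array(s["tool_rot"]);print(T.round(3).tolist())
j=np.array([.5440,-.1750,-.115])
g=tw(j,[-.100,0,0])[0]; g[2]=s["position"][2]; print("target",g,"tool-frame cm",100*T.T@(g-s["position"]))
E
```

```text
t 10.05 pos [0.531  0.1907 0.1348] xaxis deg 100.96 F [-0.1  0.6 -3.1] w 0.0106 q [ 8. 28. 84. -2. 66. -2.]
[[-0.19, 0.98, 0.056], [0.981, 0.191, -0.017], [-0.027, 0.052, -0.998]]
target [ 0.44466052 -0.16352533  0.13476273] tool-frame cm [-33.11818035 -15.23703102   0.10826455]
```

>>> carry_out:
  rows:
    - {"tx":-1.5,"ty":-0.7,"tz":0,"yaw":0}
    - {"tx":-3.1,"ty":-1.4,"tz":0,"yaw":0}
    - {"tx":-3.1,"ty":-1.4,"tz":0,"yaw":0}
    - {"tx":-3.1,"ty":-1.4,"tz":0,"yaw":0}
    - {"tx":-3.1,"ty":-1.4,"tz":0,"yaw":0}
    - {"tx":-3.1,"ty":-1.4,"tz":0,"yaw":0}
    - {"tx":-3.1,"ty":-1.4,"tz":0,"yaw":0}
    - {"tx":-3.1,"ty":-1.4,"tz":0,"yaw":0}
    - {"tx":-3.1,"ty":-1.4,"tz":0,"yaw":0}
    - {"tx":-3.1,"ty":-1.4,"tz":0,"yaw":0}
    - {"tx":-3.1,"ty":-1.4,"tz":0,"yaw":0}
    - {"tx":0,"ty":0,"tz":0,"yaw":0}

```text
time_s: 11.25
position: [0.4353, -0.1745, 0.1246]
tool_rot: [[-0.189, 0.981, 0.04], [0.982, 0.19, -0.014], [-0.021, 0.037, -0.999]]
ft_force: [-0.7, 0.3, -2.6]
grip_width: 0.0107
```

>>> carry_out:
  rows:
    - {"tx":0,"ty":0,"tz":0,"yaw":0.08}
    - {"tx":0,"ty":0,"tz":0,"yaw":0.08}
    - {"tx":0,"ty":0,"tz":0,"yaw":0.08}
    - {"tx":0,"ty":0,"tz":0,"yaw":0.08}
    - {"tx":0,"ty":0,"tz":0,"yaw":0}

```text
time_s: 11.75
position: [0.4302, -0.1744, 0.12]
tool_rot: [[0.146, 0.989, 0.032], [0.989, -0.146, -0.008], [-0.004, 0.033, -0.999]]
ft_force: [0.7, -0.0, -2.6]
grip_width: 0.0109
```

```bash
python3 - <<'E'
from h import *
s=state();T=np.array(s["tool_rot"]);print(T.round(3).tolist())
j=np.array([.5440,-.1750,-.115])
g=tw(j,[-.100,0,0])[0]; g[2]=s["position"][2]; print("target",g,"tool-frame cm",100*T.T@(g-s["position"]))
a=env.get_image("wrist");b=env.get_image("side")
cv2.imwrite("pics/w5.png",a[:,:,::-1]);np.save("w5.npy",cam("wrist")[2])
cv2.imwrite("pics/c5.png",np.hstack([a[0:400,120:520],b[100:400,300:600][:, :].repeat(1,0) if 0 else cv2.resize(b[100:400,300:600],(400,400))])[:,:,::-1])
E
```

```text
t 11.75 pos [ 0.4302 -0.1744  0.12  ] xaxis deg 81.62 F [ 0.7 -0.  -2.6] w 0.0109 q [-37.  21. 100.   1.  58. -29.]
[[0.146, 0.989, 0.032], [0.989, -0.146, -0.008], [-0.004, 0.033, -0.999]]
target [ 0.44466052 -0.16352533  0.12004446] tool-frame cm [1.28549091 1.27071386 0.03738076]
```

View pics/c5.png

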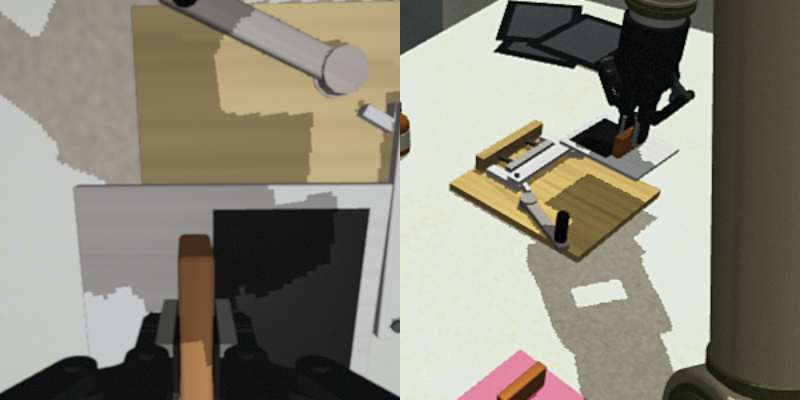

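The holder is gripped level above the bed with the negative towards the lip. Its left edge runs from (195,187) to about (511,184) in full wrist pixels, and the rib's left end top is near (315,238).

```bash
python3 - <<'E'
from h import *
p,f,_=cam("wrist"); c=(p,f,np.load("w5.npy"));s=state()
T=np.array(s["tool_rot"])
for z in(.094,.098):
    A,B=w("wrist",[195,187],z,c),w("wrist",[511,184],z,c); print("edge yaw",np.degrees(np.arctan2(B[1]-A[1],B[0]-A[0])),"len",np.hypot(*(B-A)[:2]),"edge mid in tool cm",100*T.T@((A+B)/2-s["position"]))
N=w("wrist",[333,210],.096,c);M=w("wrist",[489,208],.096,c);print("neg edge yaw",np.degrees(np.arctan2(M[1]-N[1],M[0]-N[0])))
E
```

```text
t 11.85 pos [ 0.4304 -0.1744  0.1202] xaxis deg 81.79 F [ 0.5 -0.3 -3.1] w 0.0104 q [-37.  21. 100.   1.  58. -29.]
edge yaw -7.9447387993018905 len 0.1221519716103291 edge mid in tool cm [5.02885862 1.43050474 2.65393179]
edge yaw -7.9447387993019 len 0.11904961193826681 edge mid in tool cm [5.07920836 1.39311897 2.25225997]
neg edge yaw -7.852943478029052
```

>>> carry_out:
  rows:
    - {"tx":0.65,"ty":0.6,"tz":0,"yaw":-0.02}
    - {"tx":0.65,"ty":0.6,"tz":0,"yaw":0}
    - {"tx":0,"ty":0,"tz":2,"yaw":0}
    - {"tx":0,"ty":0,"tz":2,"yaw":0}
    - {"tx":0,"ty":0,"tz":1.5,"yaw":0}
    - {"tx":0,"ty":0,"tz":0.8,"yaw":0}
    - {"tx":0,"ty":0,"tz":0,"yaw":0}

```text
time_s: 12.55
position: [0.4502, -0.1606, 0.0558]
tool_rot: [[0.112, 0.993, 0.035], [0.994, -0.111, -0.01], [-0.006, 0.036, -0.999]]
ft_force: [-0.5, 0.2, -2.4]
grip_width: 0.0105
```

```bash
cat >>h.py <<'E'
def rel(x=None):
    s=state();T=np.array(s["tool_rot"]);print("z axis",T[:,2].round(3)); j=np.array([.5440,-.1750,-.117])
    d=np.array(s["position"])-[j[0],j[1],0]; c_,s_=np.cos(j[2]),np.sin(j[2]); print("TCP in jig mm",1000*(c_*d[0]+s_*d[1]),1000*(-s_*d[0]+c_*d[1]),"yaw err deg",np.degrees(np.arctan2(T[1][0],T[0][0])-j[2])-90)
E
python3 -c "from h import *;rel()"
```

```text
t 12.55 pos [ 0.4502 -0.1606  0.0558] xaxis deg 83.59 F [-0.5  0.2 -2.4] w 0.0105 q [-34.  28. 102.   1.  48. -28.]
z axis [ 0.035 -0.01  -0.999]
TCP in jig mm -94.87168344513334 3.309305747635924 yaw err deg 0.2964357584207704
```

>>> carry_out:
  rows:
    - {"tx":-0.3,"ty":-0.5,"tz":0.3,"yaw":0}
    - {"tx":0,"ty":0,"tz":0.4,"yaw":0}
    - {"tx":0,"ty":0,"tz":0.3,"yaw":0}
    - {"tx":0,"ty":0,"tz":0.2,"yaw":0}

```text
time_s: 12.95
position: [0.446, -0.1637, 0.0445]
tool_rot: [[0.111, 0.993, 0.038], [0.994, -0.11, -0.012], [-0.008, 0.04, -0.999]]
ft_force: [-0.9, -0.3, -2.9]
grip_width: 0.0105
```

```bash
python3 -c "from h import *;rel()"
```

```text
t 12.95 pos [ 0.446  -0.1637  0.0445] xaxis deg 83.64 F [-0.9 -0.3 -2.9] w 0.0105 q [-35.  29. 103.   1.  46. -29.]
z axis [ 0.038 -0.012 -0.999]
TCP in jig mm -98.63720613589314 -0.22501590426735746 yaw err deg 0.345728168551517
```

>>> carry_out:
  rows:
    - {"tx":0,"ty":0,"tz":0.2,"yaw":0}
    - {"tx":0,"ty":0,"tz":0.2,"yaw":0}
    - {"tx":0,"ty":0,"tz":0.2,"yaw":0}

```text
time_s: 13.25
position: [0.4469, -0.164, 0.0399]
tool_rot: [[0.111, 0.993, 0.041], [0.994, -0.11, -0.013], [-0.008, 0.042, -0.999]]
ft_force: [-8.6, 6.9, 42.6]
grip_width: 0.0103
```

```bash
python3 - <<'E'
from h import *
rel()
a=env.get_image("wrist");b=env.get_image("side");np.save("w6.npy",cam("wrist")[2])
cv2.imwrite("pics/c6.png",np.hstack([a[:, 140:600],cv2.resize(b[110:310,330:500],(408,480))])[:,:780,::-1])
E
```

```text
t 13.25 pos [ 0.4469 -0.164   0.0399] xaxis deg 83.64 F [-8.6  6.9 42.6] w 0.0103 q [-35.  29. 103.   1.  45. -29.]
z axis [ 0.041 -0.013 -0.999]
TCP in jig mm -97.72887938350355 -0.38673228925599146 yaw err deg 0.3447056889598201
```

View pics/c6.png

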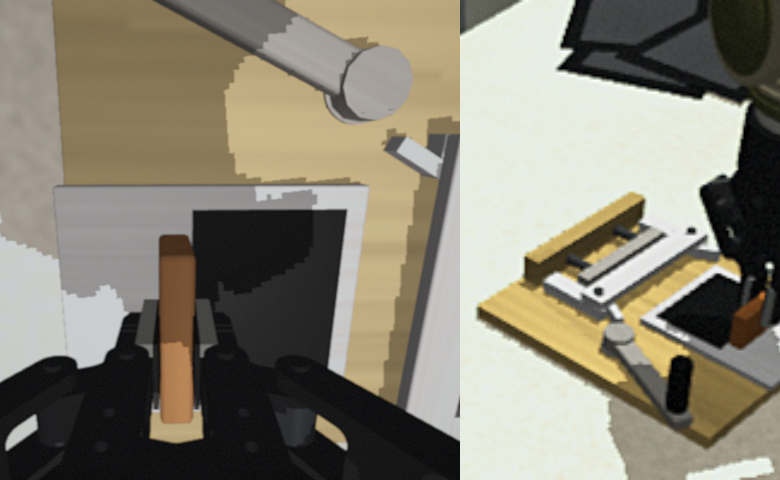

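The holder is on the bed, pressed with 43 N, so I'll ease that off. The lip's front top edge runs from (585,135) to (540,405), the holder's front edge from (506,187) to (470,370), and its left edge from (194,187) to (506,187).

```bash
python3 - <<'E'
from h import *
p,f,_=cam("wrist"); c=(p,f,np.load("w6.npy"))
def yaw(a,b,z):
    A,B=w("wrist",a,z,c),w("wrist",b,z,c);return np.degrees(np.arctan2(B[1]-A[1],B[0]-A[0])),A,B
print("lip",yaw([540,405],[585,135],.030),"-90");print("holder front",yaw([470,370],[506,187],.018));print("holder left",yaw([194,187],[506,187],.018))
j=np.array([.5440,-.1750,-.117]);H=np.array([[60,50,6],[-60,50,6]])
q=lambda P:(np.array([[np.cos(j[2]),np.sin(j[2])],[-np.sin(j[2]),np.cos(j[2])]])@(P[:2]-j[:2])*1000).round(1)
for n,u,z in(("lip left corner (0,69)",[585,135],.03),("holder FL (-25,50)",[506,187],.018),("BL",[194,187],.018),("hinge (-30,85)",[516,82],.024)): print(n,q(w("wrist",u,z,c)))
E
```

```text
lip (np.float64(84.3939772616442), array([ 0.53501739, -0.21328464,  0.03      ]), array([ 0.54559409, -0.10553175,  0.03      ])) -90
holder front (np.float64(79.79107223177435), array([ 0.51051412, -0.20094641,  0.018     ]), array([ 0.52463036, -0.12256173,  0.018     ]))
holder left (np.float64(-6.694214147760488), array([ 0.40795265, -0.10886719,  0.018     ]), array([ 0.52463036, -0.12256173,  0.018     ]))
lip left corner (0,69) [-6.5 69.2]
holder FL (-25,50) [-25.4  49.8]
BL [-142.8   49.8]
hinge (-30,85) [-30.   86.4]
```

>>> carry_out:
  rows:
    - {"tx":0,"ty":0,"tz":-0.25,"yaw":0}
    - {"tx":0,"ty":0,"tz":0,"yaw":0}

```text
time_s: 13.55
position: [0.447, -0.1641, 0.0432]
tool_rot: [[0.11, 0.993, 0.042], [0.994, -0.11, -0.014], [-0.01, 0.043, -0.999]]
ft_force: [0.1, -0.0, -4.0]
grip_width: 0.0106
```

>>> carry_out:
  rows:
    - {"tx":0,"ty":0.7,"tz":0.05,"yaw":0}
    - {"tx":0,"ty":0.7,"tz":0.03,"yaw":0}
    - {"tx":0,"ty":0.7,"tz":0.03,"yaw":0}
    - {"tx":0,"ty":0.7,"tz":0.03,"yaw":0}

```text
time_s: 13.95
position: [0.4764, -0.1672, 0.042]
tool_rot: [[0.111, 0.993, 0.04], [0.994, -0.11, -0.013], [-0.009, 0.041, -0.999]]
ft_force: [0.4, 0.3, -3.7]
grip_width: 0.0108
```

```bash
python3 -c "from h import *;rel()"
```

```text
t 13.95 pos [ 0.4764 -0.1672  0.042 ] xaxis deg 83.64 F [ 0.4  0.3 -3.7] w 0.0108 q [-33.  31.  99.   1.  48. -27.]
z axis [ 0.04  -0.013 -0.999]
TCP in jig mm -68.07899160156394 -0.15658635754553593 yaw err deg 0.34823394558509335
```

>>> carry_out:
  rows:
    - {"tx":0,"ty":0.7,"tz":0.03,"yaw":0}
    - {"tx":0,"ty":0.7,"tz":0.03,"yaw":0}
    - {"tx":0,"ty":0.5,"tz":0.03,"yaw":0}

```text
time_s: 14.25
position: [0.4977, -0.1695, 0.0415]
tool_rot: [[0.11, 0.993, 0.04], [0.994, -0.11, -0.013], [-0.009, 0.041, -0.999]]
ft_force: [-0.1, -0.4, -2.0]
grip_width: 0.0107
```

```bash
python3 -c "from h import *;rel()"
```

```text
t 14.25 pos [ 0.4977 -0.1695  0.0415] xaxis deg 83.66 F [-0.1 -0.4 -2. ] w 0.0107 q [-32.  32.  95.   1.  50. -26.]
z axis [ 0.04  -0.013 -0.999]
TCP in jig mm -46.635986062772 0.011411539627788 yaw err deg 0.360140235500495
```

>>> carry_out:
  rows:
    - {"tx":0,"ty":0.4,"tz":0.05,"yaw":0}
    - {"tx":0,"ty":0.4,"tz":0.05,"yaw":0}

```text
time_s: 14.45
position: [0.5042, -0.1696, 0.0405]
tool_rot: [[0.11, 0.993, 0.034], [0.994, -0.11, -0.011], [-0.007, 0.035, -0.999]]
ft_force: [-9.1, 1.0, 5.0]
grip_width: 0.0106
```

>>> carry_out:
  rows:
    - {"tx":0,"ty":0.3,"tz":0.03,"yaw":0}

```text
time_s: 14.55
position: [0.5057, -0.1695, 0.0402]
tool_rot: [[0.11, 0.993, 0.029], [0.994, -0.11, -0.01], [-0.006, 0.03, -1.0]]
ft_force: [-10.3, 0.1, 6.3]
grip_width: 0.0106
```

>>> carry_out:
  rows:
    - {"tx":0,"ty":0.3,"tz":0.03,"yaw":0}

```text
time_s: 14.65
position: [0.5067, -0.1693, 0.04]
tool_rot: [[0.11, 0.994, 0.024], [0.994, -0.11, -0.008], [-0.006, 0.025, -1.0]]
ft_force: [-14.1, 0.2, 10.9]
grip_width: 0.0107
```

```bash
python3 -c "from h import *;rel()"
```

```text
t 14.65 pos [ 0.5067 -0.1693  0.04  ] xaxis deg 83.69 F [-14.1   0.2  10.9] w 0.0107 q [-31.  33.  93.   0.  52. -25.]
z axis [ 0.024 -0.008 -1.   ]
TCP in jig mm -37.75217698291974 1.2573113830437344 yaw err deg 0.3936927832603345
```

>>> carry_out:
  rows:
    - {"tx":-0.03,"ty":0.4,"tz":0.02,"yaw":0}
    - {"tx":0,"ty":0.4,"tz":0.02,"yaw":0}

```text
time_s: 14.85
position: [0.5093, -0.1695, 0.0399]
tool_rot: [[0.109, 0.994, 0.01], [0.994, -0.109, -0.005], [-0.004, 0.01, -1.0]]
ft_force: [-23.3, -4.4, 14.8]
grip_width: 0.0107
```

```bash
python3 - <<'E'
from h import *
rel()
a=env.get_image("wrist");b=env.get_image("side");np.save("w7.npy",cam("wrist")[2])
cv2.imwrite("pics/c7.png",np.hstack([a[:, 140:600],cv2.resize(b[110:310,330:465],(324,480))])[:,:,::-1])
E
```

```text
t 14.85 pos [ 0.5093 -0.1695  0.0399] xaxis deg 83.73 F [-23.3  -4.4  14.8] w 0.0107 q [-31.  34.  92.   0.  53. -25.]
z axis [ 0.01  -0.005 -1.   ]
TCP in jig mm -35.078750472620136 1.387854913457002 yaw err deg 0.4337507818487438
```

View pics/c7.png

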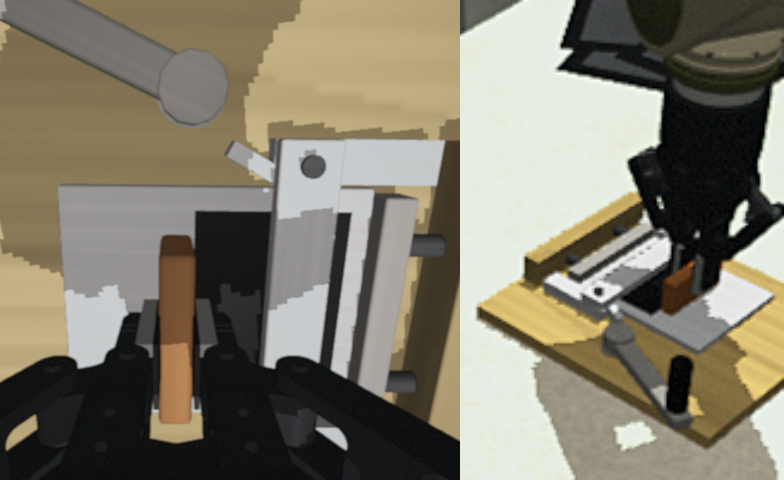

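The holder's front is under the lip and against the stop bar, the force has risen to 23 N, and TCP jig x is -35, which is home. Before handing in, I'll zoom in to check that the tail lies flat, and compare the bar's position with the model.

```bash
python3 - <<'E'
from h import *
b=env.get_image("side")
j=np.array([.5440,-.1750,-.117])
pr=lambda L:px("side",tw(j,np.array(L)/1000.))
print("side expected BL,BR top flat",pr([[-80,51,18],[-80,-49,18]]).round(1).tolist(),"tail +4mm",pr([[-80,51,22],[-80,-49,22]]).round(1).tolist(), "bed corners",pr([[-140,120,12],[-140,-75,12]]).round(1).tolist())
B=cv2.resize(b[200:300,400:500],(500,500),interpolation=cv2.INTER_CUBIC)
L=pr([[-80,51,18],[-80,-49,18],[-80,51,12],[-80,-49,12],[-140,120,12]])
for u,v in L: cv2.circle(B,(int((u-400)*5+2),int((v-200)*5+2)),2,(255,0,0),-1)
o=cv2.imread("pics/c6.png")[150:400,30:180,::-1];n=cv2.imread("pics/c7.png")[150:400,30:180,::-1]
C=cv2.resize(np.vstack([o,n]),(300,1000))
cv2.imwrite("pics/c8.png",np.hstack([B,np.vstack([cv2.resize(o,(150,250)),cv2.resize(n,(150,250))])])[:,:,::-1])
c6=cv2.cvtColor(cv2.imread("pics/c6.png"),6)[:,:460];c7=cv2.cvtColor(cv2.imread("pics/c7.png"),6)[:,:460]
for n,r in(("rib",(225,310,150,215)),("neg corner",(200,240,180,215)),("tail BL",(175,215,45,85))):
    a,b_,c_,d=r; R=cv2.matchTemplate(c7[a-15:b_+15,c_-15:d+15],c6[a:b_,c_:d],cv2.TM_CCOEFF_NORMED); print(n,np.array(cv2.minMaxLoc(R)[3])-15,R.max())
p,f,_=cam("wrist");c=(p,f,np.load("w7.npy"))
L=np.array([[30,49,24],[40,49,24],[42,49,24],[0,69,30],[22,69,30],[66,69,36]])/1000
for dj in([0,0,0],): print("wrist expected",px("wrist",tw(j+dj,L),c).round(0).tolist())
state()
E
```

```text
side expected BL,BR top flat [[428.6, 255.4], [459.9, 231.9]] tail +4mm [[428.8, 253.6], [460.2, 230.2]] bed corners [[432.9, 292.1], [494.5, 241.7]]
rib [1 0] 0.9766569
neg corner [3 1] 0.99510187
tail BL [14 -1] 0.68466085
wrist expected [[497.0, 197.0], [525.0, 198.0], [530.0, 198.0], [424.0, 140.0], [489.0, 141.0], [633.0, 142.0]]
t 15.0 pos [ 0.5093 -0.1695  0.0399] xaxis deg 83.73 F [-17.5  -2.    9.9] w 0.0108 q [-31.  34.  92.   0.  53. -25.]
```

View pics/c8.png

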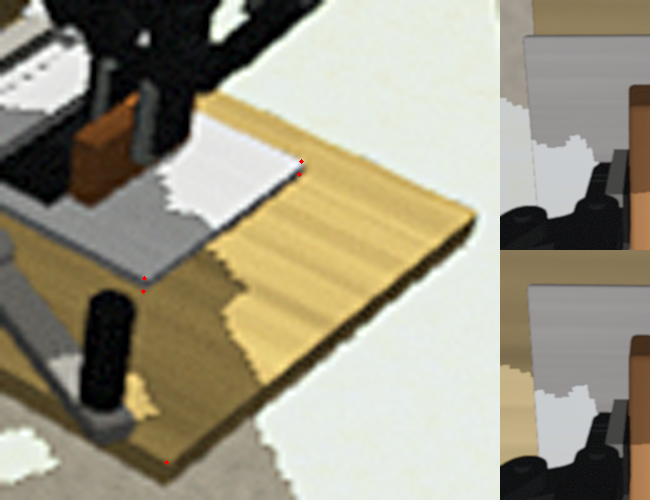

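The holder's tail corners match the flat, home prediction to about 1 px. The bar's front edge is at about column 528, against 525 predicted for fully back and 497 for at rest. One more small push will confirm the end stop and leave margin.

>>> carry_out:
  rows:
    - {"tx":0,"ty":0.35,"tz":0.1,"yaw":0}

```text
time_s: 15.1
position: [0.5093, -0.1695, 0.0398]
tool_rot: [[0.109, 0.994, 0.002], [0.994, -0.109, -0.004], [-0.004, 0.002, -1.0]]
ft_force: [-26.8, 0.0, 30.8]
grip_width: 0.0107
```

```bash
python3 - <<'E'
from h import *
rel(); a=env.get_image("wrist")
for i in range(3): env.get_image("side")
rel()
c7=cv2.cvtColor(cv2.imread("pics/c7.png"),6)[:,:460];n=cv2.cvtColor(a[:,140:600],cv2.COLOR_RGB2GRAY)
for k,r in(("bar",(190,230,370,430)),("rear block/rod",(230,260,410,450)),("lip screw",(145,190,290,340)),("hinge",(40,130,150,235))):
    y,Y,x,X=r;R=cv2.matchTemplate(n[y-10:Y+10,x-10:min(X+10,460)],c7[y:Y,x:X],cv2.TM_CCOEFF_NORMED);print(k,np.array(cv2.minMaxLoc(R)[3])-10,R.max())
E
```

```text
t 15.1 pos [ 0.5093 -0.1695  0.0398] xaxis deg 83.75 F [-26.8   0.   30.8] w 0.0107 q [-31.  34.  92.  -0.  54. -25.]
z axis [ 0.002 -0.004 -1.   ]
TCP in jig mm -35.0723773381817 1.3702894226537603 yaw err deg 0.44893058177855494
t 15.3 pos [ 0.5093 -0.1695  0.0398] xaxis deg 83.74 F [-22.5  -0.4  20.4] w 0.0105 q [-31.  34.  92.  -0.  54. -25.]
z axis [ 0.002 -0.004 -1.   ]
TCP in jig mm -35.075729339566514 1.3796513988655499 yaw err deg 0.4469431109643267
bar [1 0] 0.9903466
rear block/rod [1 1] 0.98428184
lip screw [1 0] 0.9954419
hinge [0 0] 0.9730766
```

The extra push moved nothing: TCP jig x stayed at -35.1 mm while the force rose to 27 N. The bar is at its end stop with a steady push on it, so I'm handing in.

```bash
python3 -c "
from h import *
print(env.close_job()); state()"
```

```text
the job is handed in; nothing more can be done
None
the job is handed in; nothing more can be done
```

The clamp lever is fully open, and the holder is pushed in under the lip, with the arm still gripping and pressing it as I handed in. I finished at about 15 s of the 58 s allowed.

**Lever:** I swung it with the fingers loosely around its knob until it met its stop, with about 31 N of contact. The top picture put it at 2.03 rad; 2.0 is fully open.

**Holder:** I took it by the wooden rib, set it on the bed and pushed the negative end under the lip.
- **Home position:** the tool ended at -35.1 mm along the jig, where the rib should be at full home. A further push of 3.5 mm moved nothing while the force rose to 27 N.
- **Stop bar:** the wrist picture put its front edge at the fully-back position, and it did not move on that last push.
- **Hold:** it settled at about 22 N of push and 20 N down. The grip is set to 60 N.
- **Flat on the bed:** the tail corners matched the flat prediction to about 1 pixel, roughly 1 to 2 mm.

**Bowl and ink:** both were in place in the top picture taken after the lever was opened. I did not look again at the end, but the arm did not go near them afterwards.

**What disagreed or failed:**
- The first two move calls were refused because some rows left out keys.
- The tool drifted up to about 3° out of vertical on the way and was back upright by the end.
- The two jig measurements differed by about 1 mm and 1°.
- The tool reads about 1.4 mm to the left of the channel's centre, inside its 3 mm clearance.

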